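# Bump-test the drive base's floating bumper

### The job

The round drive base on the bench has had its orange bumper refitted: check that it triggers all the way along. With the fingertips against the outside of the bumper, press it in gently by a few millimetres at the first white mark at its left end, then run the fingertips along the curve, past every mark to the last one at the right end, in one unbroken sweep without letting it spring back on the way, and only then let it go. Left and right are as seen from the robot arm; do not reach behind the bumper or pinch it, do not shift, turn or lift the base, and leave everything else where it is.

Things in the scene. Friction and masses are not known exactly. Their poses are not given: they have to be found in the camera images.
- base: round drive base, top deck off, aluminium chassis disc 320 mm across on two locked black wheels; loose, about 6 kg, nothing fixed to it higher than 80 mm. Origin on the bench under the disc's centre, x axis its forward direction (the bumper's side, away from the robot arm, give or take 25 degrees), y to its left, z up
- bumper: orange upright wall 6 mm thick bent to an arc: outer radius 185 mm about the base's centre, to 60 degrees either side of its x axis, edges 14 and 66 mm above the bench, 19 mm of air behind. Frame = the base's when free. Floats on springs (450 N/m in every direction, preload under 1 N), 10 mm in and 10 mm left or right, springs back; pressed anywhere, the whole arc shifts without turning
- mark1 (a point): first white upright tick, near the bumper's left end, 52 degrees to the left of the base's x axis; the point is on the outer face, 45 mm above the bench when free
- mark2 (a point): second white tick, 26 degrees to the left; point on the outer face, 45 mm above the bench
- mark3 (a point): third white tick, straight ahead on the base's x axis; point on the outer face, 45 mm above the bench
- mark4 (a point): fourth white tick, 26 degrees to the right; point on the outer face, 45 mm above the bench
- mark5 (a point): last white tick, near the bumper's right end, 52 degrees to the right; point on the outer face, 45 mm above the bench
- socket: steel wrench socket, 22 mm across and 28 mm high, standing on the black box in the middle of the base, its foot 60 mm above the bench; origin under its centre
- wheel: spare black wheel lying flat in front of the bumper's left half, 68 mm across, 29 mm high; origin under its centre
- tape: roll of yellow tape lying flat in front of the bumper's right half, 90 mm across, 19 mm high; origin under its centre
- screwdriver: screwdriver with blue handle, about 180 mm long, lying on the bench
- wrench: steel wrench, about 170 mm long, lying on the bench
- spray: upright spray can, 52 mm across and 165 mm high; origin under its centre
- tray: grey compartment tray, 120 x 90 x 28 mm; origin under its centre

How it is judged:
By the outcome, as a careful person would: the job done as asked, in the order asked, and still so for the second after the job is handed in, with the robot touching nothing.
It also fails if it takes over 43 s, if anything falls off the work surface, if the arm or the gripper's body presses on something with over 40 N, if the wrist force passes 120 N, or if a joint passes its speed limit or range.

### The arm

A 7-joint arm with a two-finger parallel gripper is mounted at the origin on the work surface. World frame = base frame: x ahead of the robot, y to its left, z up, the work surface at z = 0. Lengths are in m, angles in rad, forces in N, time in s.
With the tool pointing down it reaches from about 0.35 to 0.9 m from the base axis. Payload 8.1 kg.
Tool frame: the origin (TCP) lies between the finger pads; the fingertips stand manip.nose_length ahead of it and the grasp point (between the pads) lies 2 mm behind it (manip.nose_length is the distance from the TCP to the fingertips, in m); z points along the fingers, x is the direction in which the jaws open and shut, and the axes are right-handed (so a half turn about z gives the same grasp; the last joint's range is limited). The gripper opens to 85 mm and grips with 20 to 120 N. Pads are 22 mm wide; open, the fingers measure 114 mm over their backs; the gripper's body (76 mm by 85 mm) begins 54 mm behind the grasp point. The pads swing forward as they close: fully open they stand 13 mm farther back than shut.
Start: joints at [-1.338, 0.434, 0.025, 1.573, -0.012, 1.134, -0.075], TCP at [0.206, 0.59, 0.248] pointing down, gripper open.
Joint ranges: [-2.62, 2.62], [-0.44, 2.09], [-1.27, 1.32], [0.08, 2.57], [-1.32, 4.46], [0.12, 2], [-2.74, 2.74]. Speed limits (rad/s): [2.22, 2.22, 3.01, 3.01, 3.14, 3.14, 3.14].

### API

Orientations are given as a rotation vector (axis times angle).
In Python, from workcell import manip, planner, sense, viewer, ticket gives the robot as it stands. Calls block until the motion is done:
- manip.goto(position, orientation): joint-space move of the TCP to a pose.
- manip.line_to(position, rotation=None, rate=0.15, contact_N=None): straight line of the TCP; rotation=None keeps the orientation; rate is the mean speed in m/s. With contact_N (N) it stops when the force on the tool has changed by that much, and returns True; else False.
- manip.move_j(angles): joint-space move.
- manip.gripper_to(opening, effort=None): finger opening in m; effort is the grip in N (None keeps the last); returns when the fingers have stopped.
- manip.dwell(seconds).
- planner.ik(position, orientation): joint angles nearest the present ones, or None.
- sense(): the state.
- viewer.snapshot(name): name is "scene" or "top"; returns the picture (400x640x3 uint8, red, green, blue); there is no depth.
- viewer.calibration(name): a dict with "fx", "fy", "cx", "cy" (pixels), "pose" (4x4, takes a point from camera to world coordinates). Camera axes: x right, y up, looking along -z (the intrinsics and any distortion apply to the point x, -y, -z); pixel columns grow to the right and rows downward; lengths in m; the calibration is good to about 2 mm. A picture is of the moment at which its call begins. calibration takes no time and is no camera call.
A pose or a line that the arm cannot do raises manip.Unreachable and nothing moves.
- ticket.job_done(): hands the job in, once; it reports no verdict.
The state is a dict: "time": time; "qpos": joint angles; "qd": joint speeds; "tau": joint torques, N m; "tcp_pos": TCP position; "tcp_rot": TCP orientation; "contact_force": force on the tool from outside, world axes, zero at the start; "moment": the same for the moment, N m; "finger_gap": finger opening in m.
Only numpy, scipy, OpenCV 4.12 (cv2) and the standard library are available. Lean on these libraries where they do the work, as an engineer would, in place of code of your own. Each camera call takes 0.05 s, during which the arm holds its last target.

## Working session

There is one attempt and no reset: what is moved stays moved. The work goes in short steps, each a Python script; the robot and the scene stay as the last script left them, time stands still between calls to the robot, and variables do not carry over. Pictures are saved under pics/ and viewed, and the job is handed in when it is done.

```bash
ls; mkdir -p pics; python3 - <<'E'
from workcell import manip, planner, sense, viewer, ticket
import cv2
for n in("scene","top"):
    im=viewer.snapshot(n); cv2.imwrite(f"pics/{n}0.png",im[:,:,::-1]); c=viewer.calibration(n);print(n,c)
print(sense(),manip.nose_length)
E
```

```text
pics
scene {'fx': 405.51097336652475, 'fy': 405.51097336652475, 'cx': 325.30778493643066, 'cy': 199.64154006123113, 'pose': array([[ 5.98885189e-01, -6.33191596e-01,  4.90311057e-01,
         1.12826717e+00],
       [ 8.00834311e-01,  4.74256602e-01, -3.65711747e-01,
        -4.27069768e-01],
       [-9.67651042e-04,  6.11677266e-01,  7.91106810e-01,
         1.03469550e+00],
       [ 0.00000000e+00,  0.00000000e+00,  0.00000000e+00,
         1.00000000e+00]])}
top {'fx': 411.84116780405367, 'fy': 411.84116780405367, 'cx': 317.8500897685685, 'cy': 198.17139060750972, 'pose': array([[-1.99058378e-02,  9.97767325e-01, -6.37504747e-02,
         4.64896299e-01],
       [-9.99801739e-01, -1.98340190e-02,  1.75928347e-03,
         8.18473268e-03],
       [ 4.90927438e-04,  6.37728555e-02,  9.97964319e-01,
         1.42596820e+00],
       [ 0.00000000e+00,  0.00000000e+00,  0.00000000e+00,
         1.00000000e+00]])}
{'time': 0.1, 'qpos': array([-1.33758862,  0.43517767,  0.024985  ,  1.57398253, -0.01161052,
        1.13401978, -0.07509656]), 'qd': array([-0.00046965, -0.00220855,  0.00051581, -0.00306933, -0.00127416,
       -0.00055666, -0.00032866]), 'tau': array([ 2.79271284e-03, -6.71748090e+01,  1.02783032e+00, -3.16904140e+01,
        1.57282728e-02,  7.11802917e-03,  3.29648594e-05]), 'tcp_pos': array([0.20586764, 0.58967182, 0.24759855]), 'tcp_rot': array([ 2.56075078e+00,  1.81831853e+00, -1.72403555e-03]), 'contact_force': array([ 0.03369049,  0.24236017, -0.05878666]), 'moment': array([-0.03014312, -0.01393566, -0.01271532]), 'finger_gap': 0.08545267980794174} 0.017
```

View pics/scene0.png

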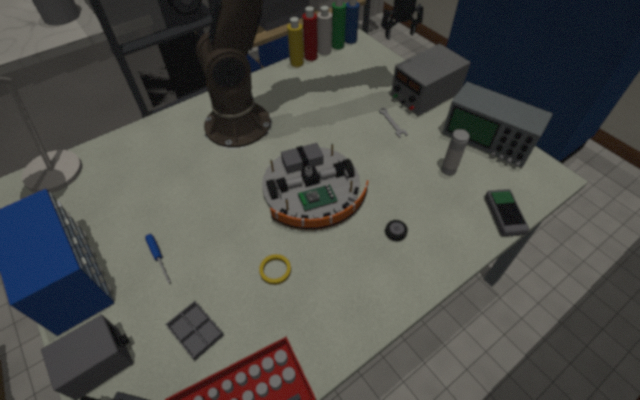

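View pics/top0.png

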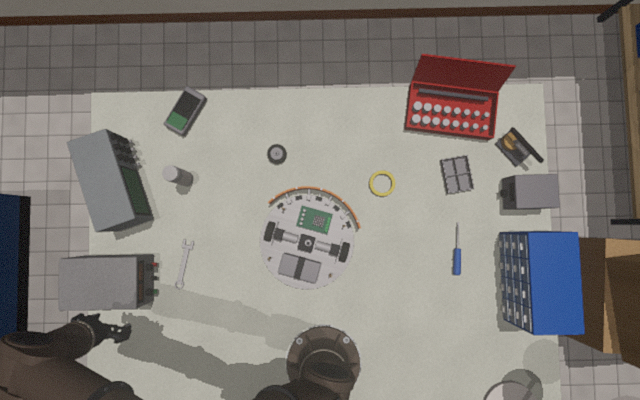

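The scene view shows the base near the robot with its bumper facing away. In the top view the disc is at about (307,240), the bumper arc runs from (270,203) over (312,188) to (358,230), the spare wheel is at (277,154) and the tape at (381,183). Next I measure.

```bash
cat > h.py <<'E'
import numpy as np, cv2
from workcell import viewer
def cast(n,px,z):
    c=viewer.calibration(n);P=np.atleast_2d(px).astype(float)
    d=np.c_[(P[:,0]-c['cx'])/c['fx'],-(P[:,1]-c['cy'])/c['fy'],-np.ones(len(P))]@c['pose'][:3,:3].T
    o=c['pose'][:3,3]; z=np.broadcast_to(z,len(P))
    return o+d*((z-o[2])/d[:,2])[:,None]
def proj(n,X):
    c=viewer.calibration(n);X=np.atleast_2d(X)
    q=(X-c['pose'][:3,3])@c['pose'][:3,:3]
    return np.c_[c['cx']+c['fx']*q[:,0]/-q[:,2],c['cy']-c['fy']*q[:,1]/-q[:,2]]
def orange(im):
    h=cv2.cvtColor(im,cv2.COLOR_RGB2HSV)
    return cv2.inRange(h,(5,130,60),(17,255,255))
E
python3 - <<'E'
from h import *
from scipy.optimize import least_squares
im=cv2.imread('pics/top0.png')[:,:,::-1].copy(); m=orange(im); m[:, :255]=0;m[:,375:]=0;m[:170]=0;m[260:]=0
ys,xs=np.nonzero(m);print(len(xs))
cv2.imwrite('pics/topz.png',cv2.resize(im[140:300,220:420,::-1],None,fx=4,fy=4,interpolation=cv2.INTER_CUBIC))
s=cv2.imread('pics/scene0.png');cv2.imwrite('pics/scz.png',cv2.resize(s[130:290,240:420],None,fx=4,fy=4,interpolation=cv2.INTER_CUBIC))
# top wall centreline radius .182 at z=.066
P=cast('top',np.c_[xs,ys],.066)[:,:2]
f=lambda p:np.hypot(P[:,0]-p[0],P[:,1]-p[1])-.182
r=least_squares(f,[.37,.03],loss='soft_l1',f_scale=.003);print(r.x,np.std(r.fun))
c=r.x;a=np.degrees(np.arctan2(P[:,1]-c[1],P[:,0]-c[0]));rr=np.hypot(*(P-c).T)
print(a.min(),a.max(),(a.min()+a.max())/2,np.percentile(rr,[0,10,50,90,100]))
f2=lambda p:np.hypot(P[:,0]-p[0],P[:,1]-p[1])-p[2]
print(least_squares(f2,[.37,.03,.18],loss='soft_l1',f_scale=.003).x)
# disc: bright
E
```

```text
93
[0.40703187 0.04765578] 0.0011465517622548415
-75.03884193361179 40.076016541546835 -17.48141269603248 [0.17947909 0.18041975 0.18194225 0.18341051 0.18395996]
[0.40900218 0.04702872 0.18022944]
```

```bash
python3 - <<'E'
import numpy as np
from workcell import planner,sense
print(1)
E
```

```text
1
```

View pics/topz.png

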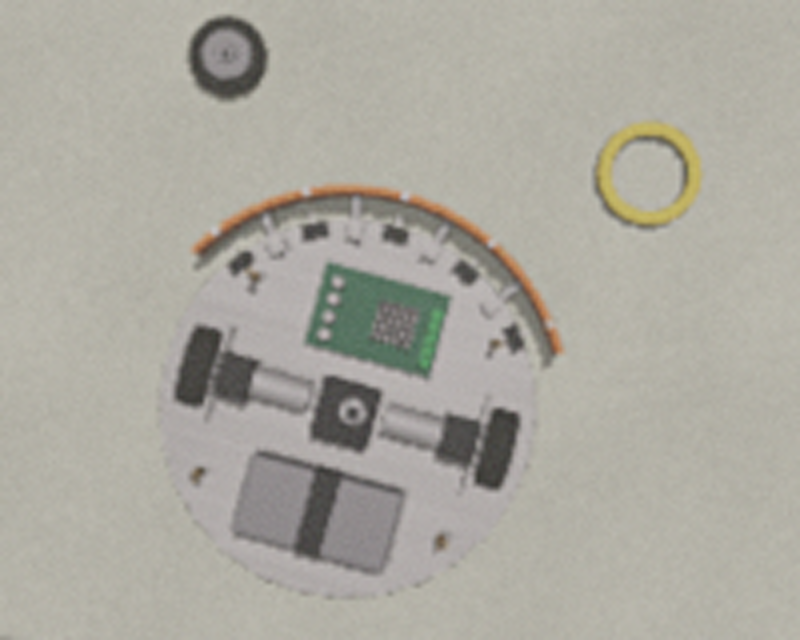

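View pics/scz.png

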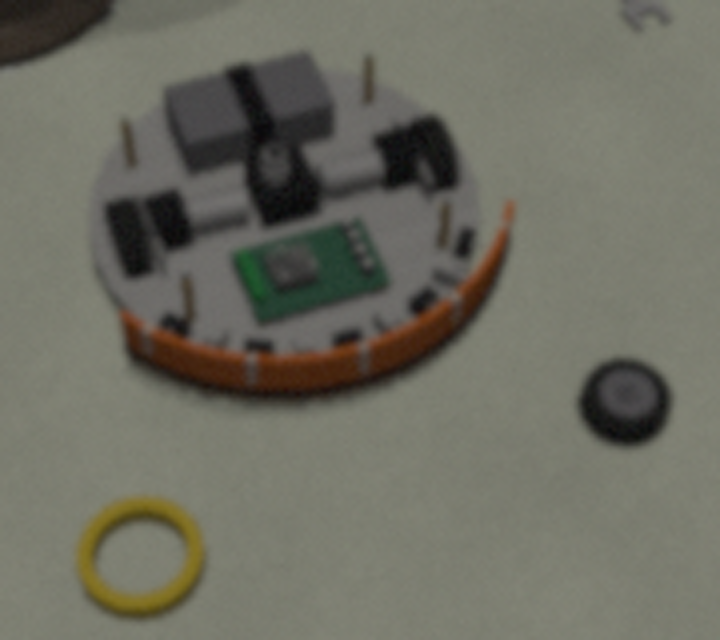

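The zooms show all five ticks. In the top zoom they are at (213,232), (306,190), (405,195), (492,245) and (552,325). Next I fit the pose from the ticks, cross-check it, and locate the wheel and tape.

```bash
python3 - <<'E'
from h import *
from scipy.optimize import least_squares
T=(np.array([[213,232],[306,190],[405,195],[492,245],[552,325]])+.5)/4-.5+[220,140]
A=np.radians([52,26,0,-26,-52])
Q=cast('top',T,.066)[:,:2]
g=lambda p:(p[:2]+.1825*np.c_[np.cos(p[2]+A),np.sin(p[2]+A)]-Q).ravel()
r=least_squares(g,[.4,.05,-.3]);print('ticks top',r.x,np.degrees(r.x[2]),(r.fun*1e3).round(1))
# scene: ticks on outer face ~ z=.045 mid
S=(np.array([[456,303],[365,355],[251,367],[147,340]])+.5)/4-.5+[240,130]
Q=cast('scene',S,.042)[:,:2]
A2=A[1:]
A2=np.radians([26,0,-26,-52])
g2=lambda p:(p[:2]+.185*np.c_[np.cos(p[2]+A2),np.sin(p[2]+A2)]-Q).ravel()
r2=least_squares(g2,[.4,.05,-.3]);print('ticks scene',r2.x,np.degrees(r2.x[2]),(r2.fun*1e3).round(1))
# disc outline lower half in top picture: gradient between disc and bench
im=cv2.imread('pics/top0.png')[:,:,::-1]
W=cast('top',[[276.5,153.5]],.029);print('wheel',W); print('tape',cast('top',[[381.5,183]],.019))
E
python3 - <<'E'
import sys;sys.path.insert(0,'.')
from h import *
from workcell import planner
from scipy.spatial.transform import Rotation as R
c=np.array([.407,.0477]);ph=np.radians(-17.5)
for s in(1,-1):
  for rad in(.196,):
    for a in np.radians([53,26,0,-26,-53]):
      n=np.array([np.cos(ph+a),np.sin(ph+a),0]);z=np.array([0,0,-1.]);y=s*n;x=np.cross(y,z)
      rv=R.from_matrix(np.c_[x,y,z]).as_rotvec()
      q=planner.ik(np.r_[c+rad*n[:2],.053],rv);print(s,np.degrees(a).round(),None if q is None else np.round(q,2))
E
```

```text
ticks top [ 0.40834598  0.04772097 -0.29206081] -16.733851754294236 [ 0.8 -1.5 -1.4  0.1 -1.   0.1  1.2 -0.2  0.4  1.5]
ticks scene [ 0.4002647   0.05217211 -0.27141784] -15.551096607588363 [-0.5 -2.2 -1.2 -0.2  1.2  1.1  0.5  1.3]
wheel [[0.7101164  0.14416442 0.029     ]]
tape [[ 0.60259109 -0.21371169  0.019     ]]
1 53.0 [-0.34  0.6  -0.05  1.85  0.04  0.69  1.78]
1 26.0 [-0.29  0.62  0.11  1.82 -0.1   0.71  1.6 ]
1 0.0 [-0.25  0.62  0.26  1.86 -0.23  0.7   1.41]
1 -26.0 [-0.27  0.6   0.47  1.97 -0.42  0.67  1.28]
1 -53.0 [-0.38  0.61  0.77  2.14 -0.7   0.67  1.22]
-1 53.0 [-0.76  0.67  0.59  1.89 -0.53  0.75 -0.83]
-1 26.0 [-0.65  0.71  0.66  1.85 -0.59  0.79 -1.1 ]
-1 0.0 [-0.5   0.69  0.64  1.88 -0.57  0.77 -1.42]
-1 -26.0 [-0.64  0.88  1.14  1.99 -1.    0.98 -1.31]
-1 -53.0 [-0.57  0.8   1.14  2.15 -1.    0.89 -1.6 ]
```

```bash
cat >> h.py <<'E'
from workcell import manip,planner,sense
from scipy.spatial.transform import Rotation as R
C=np.array([.4065,.048]);PH=np.radians(-16.8)
def pose(deg,rad,z=.053):
    a=PH+np.radians(deg);n=np.array([np.cos(a),np.sin(a),0]);zz=np.array([0,0,-1.])
    return np.r_[C+rad*n[:2],z],R.from_matrix(np.c_[np.cross(n,zz),n,zz]).as_rotvec(),n
E
python3 - <<'E'
from h import *
manip.gripper_to(0.0,30)
p,r,n=pose(52.5,.222,.25); manip.goto(p,r)
manip.line_to(pose(52.5,.222)[0],rate=.12)
manip.dwell(.3)
s=sense();print(s['time'],s['tcp_pos'],p,s['contact_force'],s['finger_gap'],s['qpos'].round(2))
for k in range(4): manip.dwell(.05);print(sense()['contact_force'].round(2))
for v in("top","scene"): cv2.imwrite(f"pics/{v}1.png",cv2.resize(viewer.snapshot(v)[120:300,220:440,::-1],None,fx=3.3,fy=3.3,interpolation=cv2.INTER_CUBIC))
E
```

```text
4.9833 [0.58686959 0.17760002 0.05321809] [0.58678254 0.17754615 0.25      ] [-0.16693728  0.1612661  -0.24451381] 0.0004010780693455363 [-0.41  0.63  0.05  1.79 -0.04  0.72  1.85]
[-0.08 -0.32 -0.51]
[-0.71  0.16 -0.58]
[ 0.51  0.22 -1.1 ]
[-0.18  0.29  0.08]
```

View pics/top1.png

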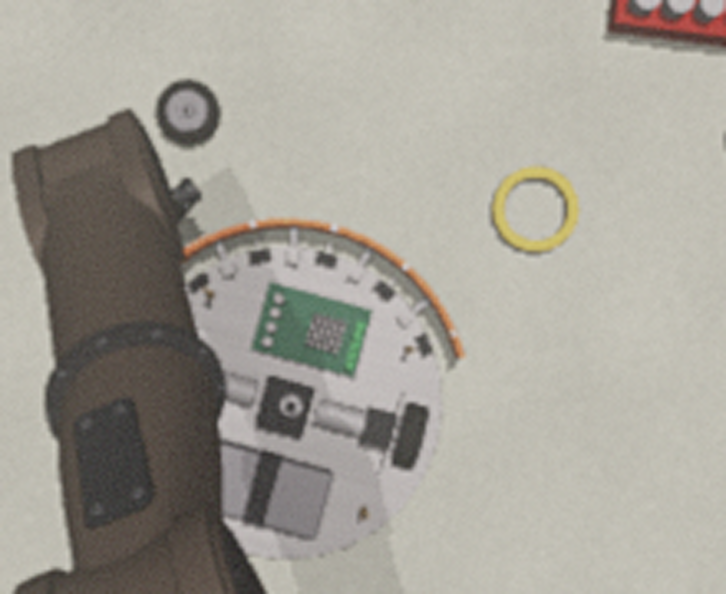

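View pics/scene1.png

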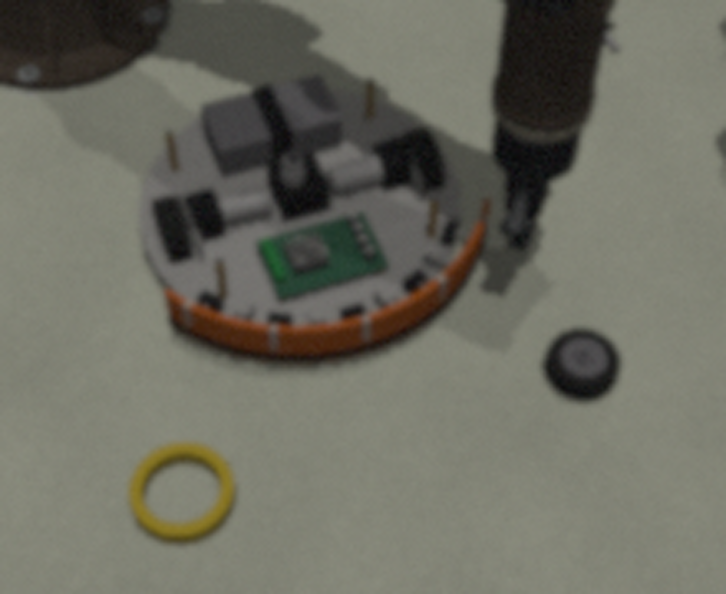

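The fingertips stand outside the bumper, just off its left end and clear of the wheel. Next I step in radially, watching the averaged force.

```bash
cat >> h.py <<'E'
def force(k=15):
    F=[]
    for _ in range(k): manip.dwell(.02);F.append(sense()['contact_force'])
    return np.mean(F,0)
E
python3 - <<'E'
from h import *
D=52.3
p,r,n=pose(D,.206);manip.line_to(p,r,rate=.05);f0=force(25)
t=np.array([n[1],-n[0],0])
for rad in np.arange(.202,.186,-.002):
    manip.line_to(pose(D,rad)[0],r,rate=.02)
    f=force()-f0; q=sense()['tcp_pos']
    print(round(rad,3),'actual',((q[:2]-C)@n[:2]).round(4),'Fn',(f@n).round(2),'Ft',(f@t).round(2),'z',f[2].round(2))
    if f@n>1.9: break
print(sense()['time'],f0)
E
```

```text
0.202 actual 0.2021 Fn -0.1 Ft -0.11 z -0.06
0.2 actual 0.2 Fn -0.01 Ft 0.13 z -0.24
0.198 actual 0.1981 Fn 0.79 Ft 0.27 z 0.09
0.196 actual 0.1961 Fn 1.52 Ft 0.06 z 0.42
0.194 actual 0.1941 Fn 2.66 Ft -0.07 z 0.57
8.7667 [ 0.02518358 -0.130401    0.03866298]
```

Contact starts at about r=0.199, and the bumper is now pressed in about 4.5–5 mm at mark 1. Next comes the sweep, with the normal force regulated.

```bash
python3 - <<'E'
from h import *
f0=np.array([0.025,-0.13,0.039]); rad=.1940
ang=np.linspace(52.3,-53.0,28)[1:]
snaps={}
for i,a in enumerate(ang):
    p,r,n=pose(a,rad)
    manip.line_to(p,r,rate=.045)
    f=force(6)-f0;t=np.array([n[1],-n[0],0]);Fn=f@n
    print(round(a,1),round(rad*1e3,1),'Fn',Fn.round(2),'Ft',(f@t).round(2),'z',f[2].round(2))
    rad+=np.clip(.5*(Fn-2.6)/450,-.001,.001)
    if Fn>9 : print('high');break
    if i in(13,26): snaps[i]=[viewer.snapshot(v) for v in("top","scene")]
print(sense()['time'])
for i in snaps: cv2.imwrite(f"pics/sweep{i}.png",cv2.resize(np.hstack([x[120:300,230:420,::-1] for x in snaps[i]]),None,fx=2.1,fy=2.1,interpolation=cv2.INTER_CUBIC))
E
```

```text
48.4 194.0 Fn 2.93 Ft -1.29 z -0.03
44.5 194.4 Fn 2.95 Ft -1.9 z -0.53
40.6 194.8 Fn 2.58 Ft -1.55 z -0.38
36.7 194.7 Fn 3.06 Ft -1.6 z -0.16
32.8 195.2 Fn 2.4 Ft -1.41 z 0.07
28.9 195.0 Fn 2.81 Ft -2.04 z -0.43
25.0 195.3 Fn 2.54 Ft -1.76 z -0.33
21.1 195.2 Fn 2.56 Ft -1.81 z -0.39
17.2 195.1 Fn 2.62 Ft -1.54 z -0.51
13.3 195.2 Fn 3.13 Ft -1.47 z 0.03
9.4 195.8 Fn 2.87 Ft -1.51 z -0.13
5.5 196.1 Fn 2.65 Ft -1.29 z -0.2
1.6 196.1 Fn 2.17 Ft -1.62 z -0.36
-2.3 195.6 Fn 2.49 Ft -1.1 z 0.01
-6.2 195.5 Fn 2.82 Ft -1.34 z 0.2
-10.1 195.8 Fn 2.53 Ft -1.3 z -0.45
-14.0 195.7 Fn 2.39 Ft -1.41 z -0.22
-17.9 195.4 Fn 2.29 Ft -1.42 z -0.15
-21.8 195.1 Fn 2.65 Ft -1.19 z 0.05
-25.7 195.2 Fn 2.52 Ft -1.41 z -0.07
-29.6 195.1 Fn 2.06 Ft -1.59 z -0.38
-33.5 194.5 Fn 2.37 Ft -1.75 z -0.02
-37.4 194.2 Fn 2.44 Ft -0.96 z 0.05
-41.3 194.0 Fn 2.39 Ft -1.21 z 0.2
-45.2 193.8 Fn 2.59 Ft -1.76 z -0.04
-49.1 193.8 Fn 2.4 Ft -1.61 z -0.37
-53.0 193.6 Fn 2.61 Ft -1.39 z -0.3
23.6417
```

View pics/sweep26.png

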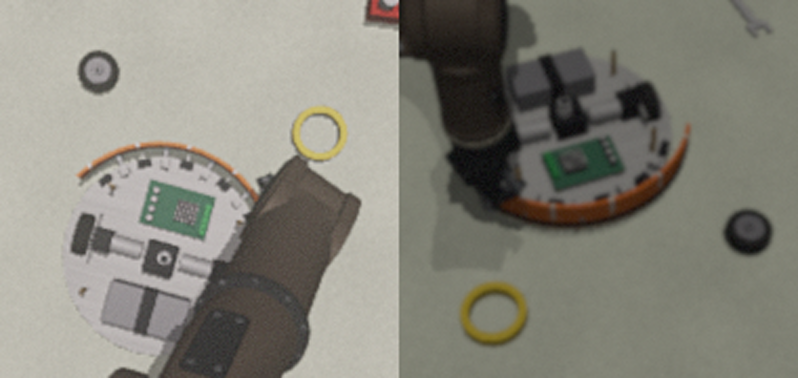

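View pics/sweep13.png

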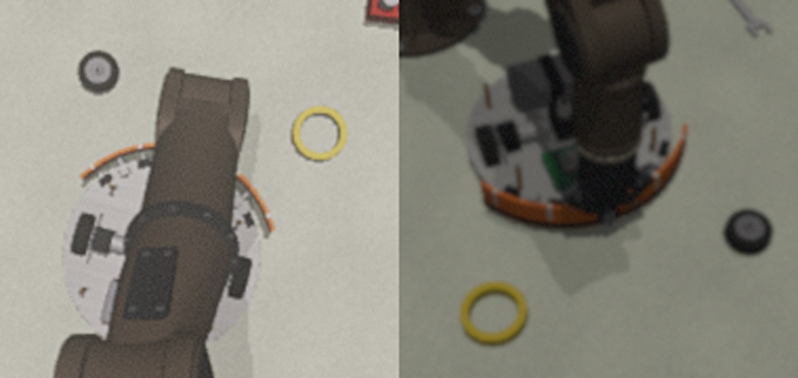

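At mid-sweep the fingertips are at mark 3. Now they cover mark 5, near (505,195) in the scene half. Friction carries the bumper about 3 mm along, so I overrun slightly to be sure of passing mark 5, then release straight outward.

```bash
python3 - <<'E'
from h import *
for a in(-54,-55):
    p,r,n=pose(a,.1936); manip.line_to(p,r,rate=.03)
f=force(8)-[0.025,-0.13,0.039];print('Fn',f@n)
manip.line_to(pose(-55,.235)[0],r,rate=.06)
manip.line_to(pose(-55,.235,.22)[0],r,rate=.15)
print(sense()['time'],force(6))
q=sense()['tcp_pos'];
manip.goto([.36,-.42,.3],r)
print(sense()['time'])
for v in("top","scene"):
    im=viewer.snapshot(v);cv2.imwrite(f"pics/{v}9.png",im[:,:,::-1])
    b=cv2.imread(f"pics/{v}0.png")[:,:,::-1]
    m0,m1=[orange(x.copy()) for x in(b,im)]
    for m in(m0,m1):
        k=np.zeros_like(m);k[130:300,240:400]=1;y,x=np.nonzero(m*k);print(v,len(x),x.mean(),y.mean(),x.min(),x.max(),y.min(),y.max())
    g=[cv2.cvtColor(x.copy(),cv2.COLOR_RGB2GRAY)[185:295,255:365].astype(np.float32) for x in(b,im)]
    print(cv2.phaseCorrelate(*g))
E
```

```text
Fn 2.260659608677607
26.4167 [ 0.18841591  0.31023676 -0.18513591]
27.6167
top 93 318.98924731182797 198.13978494623655 270 359 187 227
top 77 318.84415584415586 197.85714285714286 270 359 187 227
((0.03075454189605864, 0.032969274402070425), 0.9859227812952466)
scene 643 318.65629860031106 216.00466562986003 271 367 182 226
scene 646 319.0123839009288 215.95510835913313 271 366 188 226
((0.03516104027623612, -0.006013537665189972), 1.0203073316150242)
```

View pics/top9.png

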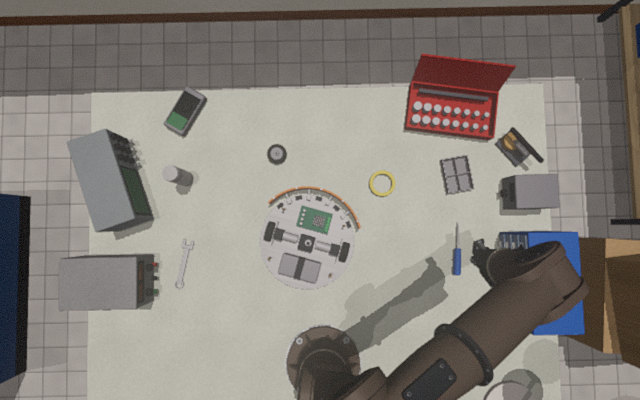

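```bash
python3 -c "
from workcell import ticket;print(ticket.job_done())"
```

```text
the job is handed in; nothing more can be done
None
```

I swept the bumper from mark 1 to mark 5 in one unbroken pass with the closed fingertips on its outer face. I handed the job in at about 28 s, against the 43 s limit.

- **Press:** I pressed in about 4–5 mm at mark 1 (about 2.7 N). The depth is estimated from the force and the spring rate, with contact found at about 199 mm radius.
- **Sweep:** The normal force read 2.1–3.1 N at every one of the 27 steps, so I saw no sign of it springing back. Friction dragged the bumper about 3 mm along, so I ran on to about 55° right to be sure of passing mark 5. I then released it straight outward.
- **Final pictures:** The base image matches the first pictures to within 0.04 px. The bumper arc is back at its original position, within a pixel in the top view. In the top view the other items look unmoved, judged by eye only.
- **Disagreements:**
    - The two camera views differed by up to 8 mm on the base position. I used the top view and let the contact force correct the depth.
    - In the last scene picture, the upper limit of the orange mask differs by 6 px from the first one, while its mean position agrees within 0.4 px. I did not look into why.
- **Not checked:** I took no force reading at the final parked pose. In the top view the gripper there is close to the blue cabinet's outline, about 0.3 m above the bench.

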